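Stroke a row of flip lids shut

TASK

Close the five flip lids on the tube block that has five of them: starting from the bare landing at the hinge end, stroke the fingertips lightly along the row to the other end in one unbroken pass so that the lids fold fully shut one after another, then lift clear. Press gently and do not pick up, tip or shove the block. Leave the block with three lids open as it is, and do not disturb the pots, the slide mailer or the dropper bottle.

Things in the scene. Friction and masses are not known exactly. Their poses are not given: they have to be found in the camera images.
- five_block: loose dark metal tube block, 190 x 44 x 40 mm, 0.9 kg, any yaw; 5 white flip lids in a row. Origin: underside centre; x along the row from hinge end to free end, z up. Flat landings (slick like the lids; 34 mm at the -x end, 16 mm at +x) are 40 mm up, level with shut lids. Lid k is hinged at x = -60 + 28 (k-1) mm, 37 mm up; 24 long, 26 wide, 4 thick, top sloped over the first 6; free edge rises toward +x.
- five_block_start (a point): centre of the top face of the five-lid block's long landing (34 x 44 mm), at the hinge side of lid 1: where the stroke begins; axes as the block's
- five_block_finish (a point): centre of the top face of the five-lid block's short landing (16 x 44 mm), beyond the free edge of lid 5; axes as the block's
- five_block_lid1 (a joint): lid 1 of the five-lid block, counted from the long landing: 0 rad is shut, positive is open; starts 0.4 to 0.65 open; slight friction (under 0.5 N at the free edge), stays where left, hard stop at shut
- five_block_lid2 (a joint): lid 2 of the five-lid block, counted from the long landing: 0 rad is shut, positive is open; starts 0.4 to 0.65 open; slight friction (under 0.5 N at the free edge), stays where left, hard stop at shut
- five_block_lid3 (a joint): lid 3 of the five-lid block, counted from the long landing: 0 rad is shut, positive is open; starts 0.4 to 0.65 open; slight friction (under 0.5 N at the free edge), stays where left, hard stop at shut
- five_block_lid4 (a joint): lid 4 of the five-lid block, counted from the long landing: 0 rad is shut, positive is open; starts 0.4 to 0.65 open; slight friction (under 0.5 N at the free edge), stays where left, hard stop at shut
- five_block_lid5 (a joint): lid 5 of the five-lid block, counted from the long landing: 0 rad is shut, positive is open; starts 0.4 to 0.65 open; slight friction (under 0.5 N at the free edge), stays where left, hard stop at shut
- three_block: to be left alone: loose dark metal tube block, 134 x 44 x 40 mm, 0.65 kg, any yaw; 3 white flip lids in a row. Origin: underside centre; x along the row from hinge end to free end, z up. Flat landings (slick like the lids; 34 mm at the -x end, 16 mm at +x) are 40 mm up, level with shut lids. Lid k is hinged at x = -32 + 28 (k-1) mm, 37 mm up; 24 long, 26 wide, 4 thick, top sloped over the first 6; free edge rises toward +x.
- three_block_lid1 (a joint): lid 1 of the three-lid block, to be left open: 0 rad is shut; starts 0.4 to 0.65 open
- three_block_lid2 (a joint): lid 2 of the three-lid block, to be left open: 0 rad is shut; starts 0.4 to 0.65 open
- three_block_lid3 (a joint): lid 3 of the three-lid block, to be left open: 0 rad is shut; starts 0.4 to 0.65 open
- short_pot: bystander, loose: short white sample pot with lid, 44 mm across, 38 mm high, origin at the centre of its underside
- tall_pot: bystander, loose: tall white sample pot with lid, 44 mm across, 58 mm high, origin at the centre of its underside
- mailer: bystander, loose: flat plastic slide mailer, 86 x 30 x 12 mm, lying; x along its length, origin at the centre of its underside
- dropper: bystander, loose: brown dropper bottle, 30 mm across, 87 mm high, standing; origin at the centre of its underside

How it is judged:
By the outcome, as a careful person would: the job done as asked, in the order asked, and still so for the second after the job is handed in, with the robot touching nothing.
It also fails if it takes over 42 s, if anything falls off the work surface, if the arm or the gripper's body presses on something with over 40 N, if the wrist force passes 120 N, or if a joint passes its speed limit or range.

ROBOT

A 6-joint arm with a two-finger parallel gripper is mounted at the origin on a cart in front of the work surface, level with it; the furniture and walls round the work are solid. World frame = base frame: x ahead of the robot, y to its left, z up, the work surface at z = 0. Lengths are in mm, angles in rad, forces in N, time in s.
With the tool pointing down it reaches from about 325 to 775 mm from the base axis. Payload 5.5 kg.
Tool frame: the origin (TCP) lies midway between the tips of the shut fingers; the grasp point (between the pads) lies behind it (env.pinch_z is the z of the grasp point in the tool frame, in mm); z points along the fingers, y is the line along which they close (so a half turn about z gives the same grasp; the last joint's range is limited). The gripper opens to 88 mm and grips with 3 to 60 N. Pads are 20 mm wide; open, the fingers measure 115 mm over their backs; the gripper's body (75 mm by 178 mm) begins 61 mm behind the grasp point.
Start: joints at [-1.285, 0.091, 1.231, -0, 1.82, -0.057], TCP at [201.675, -565.105, 222.631] pointing down, gripper open.
Joint ranges: [-2.87, 2.87], [-0.86, 2.18], [0.17, 2.46], [-1.51, 4.65], [0.06, 2.69], [-2.65, 2.65]. Speed limits (rad/s): [2.57, 2.57, 3.01, 3.14, 3.14, 3.14].

INTERFACE

Orientations are given as a unit quaternion [x, y, z, w].
In Python, from workcell import env gives the robot as it stands.
- The arm moves only by the shell command python3 -m jog 'ROWS' [FORCE]. ROWS is JSON, a list of rows, each an object of numbers: "jaw": the opening, from 0 (shut) to 1 (fully open); "dx", "dy", "dz": the shift along the tool's x, y, z in m; "ax", "ay", "az": the turn, a rotation vector about the tool's x, y, z in rad. A call has exactly 5 rows; each row shifts and turns the commanded pose from where the row before left it, along the tool's axes as they then stand; what a row does not reach is not made up. A row lasts 1/10 s, in which the tool goes at most 50 mm and 8.59 degrees, less where a joint would pass 70% of its speed; a pose out of reach is approached as far as the arm can. A call is refused whole if a number of a shift passes 0.05 or a number of a turn 0.15, either way. A call with a gripper value outside its range is refused whole. The fingers move at their own pace and stop on an object; FORCE is the grip in N (left out, the last holds). Time passes only in rows, so rows that do not move let the fingers close, or fill a call up. It gives the time, the measured TCP pose, the force, the opening and the grip force at its end, in the units of the state.
- env.get_obs(): the state, without advancing time (a new reading comes with each control period).
- env.read_camera(name): name is "scene" or "top"; returns a dict with "image" (420x560x3 uint8, red, green, blue), "vertical_fov" (degrees; the focal length in pixels is half the picture's height over the tangent of half this angle, whatever the lens; pixels are square), "cx", "cy" (the principal point, pixels), "k1" (the pictures are not rectified: a ray, as slopes to the right and down, at radius r is drawn at 1 + k1 r^2 times it, then the intrinsics apply), "xyz" and "attitude" of the camera in the world. Camera axes: x right, y down, z forward; pixel columns grow to the right and rows downward; lengths in mm; the calibration is good to about 2 mm. A picture is of the moment at which its call begins. There is no depth.
- env.sign_off(): hands the job in; it is judged then, once.
The state is a dict: "time": time; "joint_positions": joint angles; "joint_vel": joint speeds; "tau": joint torques, N m; "tcp_pos": TCP position; "ee_rot": TCP orientation; "contact_force": force on the tool from outside, world axes, zero at the start; "moment": the same for the moment, N m; "grip_width": opening from 0.0 (shut) to 1.0 (fully open); "finger_force": force on a finger pad.
Only numpy, scipy, OpenCV 4.12 (cv2) and the standard library are available. Lean on these libraries where they do the work, as an engineer would, in place of code of your own. Each camera call takes 0.05 s, during which the arm holds its last target. There are 200 camera calls.

## Working session

There is one attempt and no reset: what is moved stays moved. The work goes in short steps, Python scripts to look and compute and a shell command to move; the robot and the scene stay as the last step left them, time stands still between calls to the robot, and variables do not carry over. Pictures are saved under pics/ and viewed, at most 10 in all, crops included, and the job is handed in when it is done.

```bash
mkdir -p pics; ls; python3 - <<'E'
from workcell import env
import cv2
for n in("top","scene"):
    c=env.read_camera(n); cv2.imwrite(f"pics/{n}0.png",c["image"][:,:,::-1]); print({k:v for k,v in c.items() if k!="image"})
o=env.get_obs();print(o,env.pinch_z)
E
```

```text
pics
{'vertical_fov': 42.73314645607951, 'cx': 278.8912389947938, 'cy': 210.68167139737403, 'k1': -0.08388209461431001, 'xyz': array([ 375.68571055,    3.03675159, 1215.36725509]), 'attitude': array([ 0.70631802, -0.70226244,  0.07189921, -0.05265751])}
{'vertical_fov': 47.108395397652714, 'cx': 285.65557144752745, 'cy': 212.7127167633288, 'k1': 0.0276721155689313, 'xyz': array([124.94913777, 650.87477611, 717.00396717]), 'attitude': array([-0.28907186,  0.85206398, -0.41604371,  0.13165129])}
{'time': 0.1, 'joint_positions': array([-1.28470071e+00,  9.17853828e-02,  1.23174103e+00, -3.42038441e-06,
        1.81980588e+00, -5.67275120e-02]), 'joint_vel': array([ 1.08515454e-03, -3.20482974e-04, -4.18179694e-03,  2.34221914e-04,
       -3.27270195e-07,  3.97333705e-04]), 'tau': array([ 3.51262774e-03, -4.47858059e+01, -4.07569134e+01,  7.01508089e-02,
        2.84647144e-02, -1.03353041e-04]), 'tcp_pos': array([ 201.59593784, -564.84025212,  221.63267046]), 'ee_rot': array([ 9.85344673e-01,  1.70572916e-01, -1.01182400e-04, -8.63912304e-04]), 'contact_force': array([-0.02126701, -0.45723238, -0.6459353 ]), 'moment': array([-0.03970213, -0.03930553,  0.00605043]), 'finger_force': 0.0, 'grip_width': 1.0029108698259412} -18.700000000000003
```

View pics/top0.png

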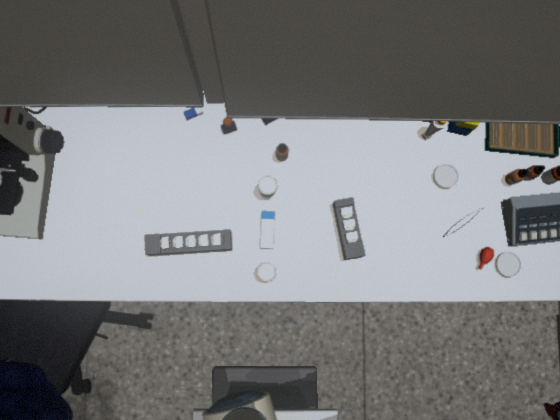

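View pics/scene0.png

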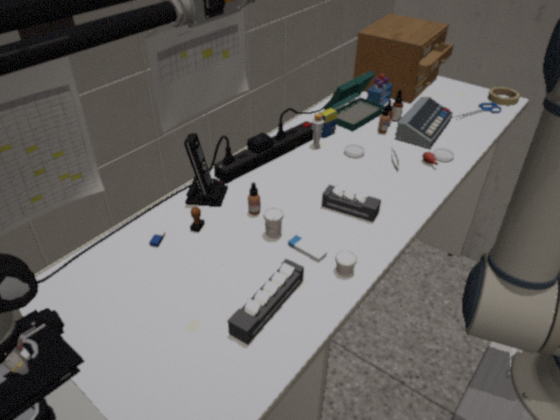

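The top view shows the five-lid block from about (145,244) to (232,240), with its bare long landing apparently on the left. The three-lid block is at (349,228), the pots at (267,186) and (266,272), the mailer at (267,230) and the dropper at (282,152).

```bash
cat > h.py <<'E'
import numpy as np,cv2
from scipy.spatial.transform import Rotation as R
def cal(c):
    f=210/np.tan(np.radians(c["vertical_fov"]/2)); return f,R.from_quat(c["attitude"]).as_matrix()
def ray(c,p,z):
    f,M=cal(c); d=(np.array(p,float)-[c["cx"],c["cy"]])/f; s=d.copy()
    for _ in range(20): s=d/(1+c["k1"]*(s@s))
    w=M@[s[0],s[1],1]; return c["xyz"]+w*(z-c["xyz"][2])/w[2]
def proj(c,P):
    f,M=cal(c); q=M.T@(np.array(P,float)-c["xyz"]); s=q[:2]/q[2]; return s*(1+c["k1"]*(s@s))*f+[c["cx"],c["cy"]]
E
python3 - <<'E'
from workcell import env
from h import *
c=env.read_camera("top");s=env.read_camera("scene")
im=c["image"]; 
a=cv2.resize(im[225:262,138:240],None,fx=7,fy=7,interpolation=cv2.INTER_CUBIC)
b=cv2.resize(s["image"][255:345,220:315],None,fx=6,fy=6,interpolation=cv2.INTER_CUBIC)
w=np.zeros((600,800,3),np.uint8);w[:259,:714]=a
cv2.imwrite("pics/c1.png",w[:259,:714,::-1]);cv2.imwrite("pics/c2.png",b[:,:,::-1])
g=cv2.cvtColor(im,cv2.COLOR_RGB2GRAY)
m=np.zeros_like(g);m[226:260,138:240]=(g[226:260,138:240]<110)*255
cn=max(cv2.findContours(m,0,2)[0],key=cv2.contourArea)
r=cv2.minAreaRect(cn);print(r,cv2.boxPoints(r))
for p in cv2.boxPoints(r):print(ray(c,p,40)[:2],ray(c,p,0)[:2])
for n,p in dict(tall=(267,186),short=(266,272),mail=(267,230),drop=(282,152),three=(349,228)).items():print(n,ray(c,p,30)[:2])
for p in[(231,334),(262,262),(304,267),(238,312)]:print(ray(s,p,40)[:2])
E
```

```text
((188.2816925048828, 243.12496948242188), (20.193330764770508, 85.42790985107422), 86.77547454833984) [[145.06743 235.44691]
 [230.36009 230.64168]
 [231.49596 250.80302]
 [146.2033  255.60826]]
[527.46409867 266.07185891] [532.62940806 275.02344765]
[539.70439862  78.24661543] [545.28626888  80.80615122]
[495.10184483  74.94054305] [499.16580471  77.38756686]
[482.99861477 261.60536427] [486.65067854 270.40494964]
tall [643.58367476  -1.91041221]
short [449.83660405  -1.08211538]
mail [543.15789566  -2.6356756 ]
drop [723.73815218 -35.67344689]
three [ 548.95154467 -186.41999577]
[504.72961605 284.82214623]
[574.40667696 115.70590303]
[499.70308364  75.37983211]
[527.25197533 241.36172235]
```

View pics/c1.png

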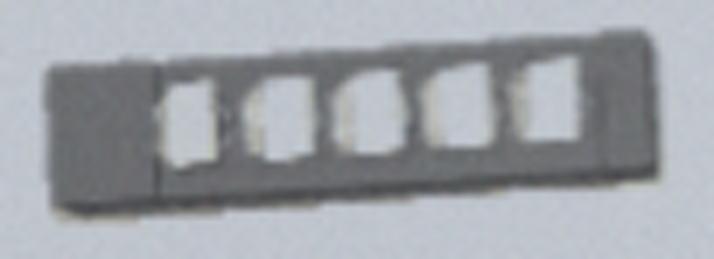

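View pics/c2.png

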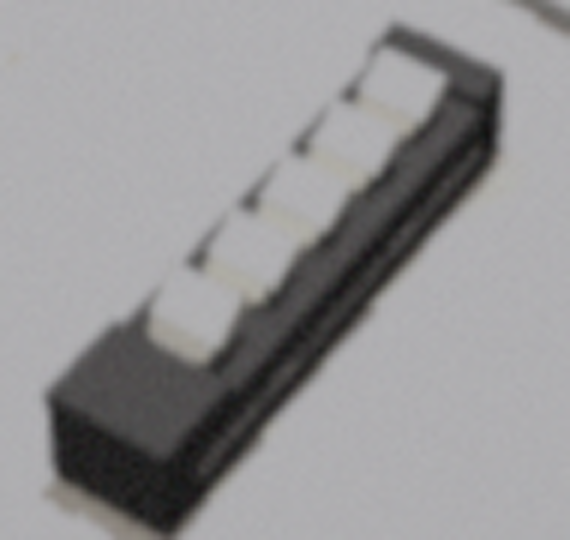

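The landing on the hinge side is at the left (+y) end, and the top-face corners are clear in both crops. I'll compute the pose from those corners.

```bash
python3 - <<'E'
from workcell import env
from h import *
c=env.read_camera("top");s=env.read_camera("scene")
def pose(cam,q):
    P=np.array([ray(cam,p,40)[:2] for p in q]) # hinge a, hinge b, free a, free b
    h=P[:2].mean(0);f=P[2:].mean(0);d=f-h;L=np.hypot(*d);print(P.round(1).tolist(),"L",L,"W",np.hypot(*(P[0]-P[1])),"c",(h+f)/2,"yaw",np.degrees(np.arctan2(d[1],d[0])))
pose(c,[(x/7+137.6,y/7+224.6) for x,y in[(47,66),(57,205),(650,33),(658,174)]])
pose(s,[(x/6+219.6,y/6+254.6) for x,y in[(50,400),(170,465),(395,27),(502,75)]])
E
python3 -m jog '[{"jaw":0,"az":-0.14},{"jaw":0,"az":-0.14},{"jaw":0,"az":-0.14},{"jaw":0,"az":-0.14},{"jaw":0,"az":-0.14}]' 10
python3 -m jog '[{"jaw":0,"az":-0.14},{"jaw":0,"az":-0.14},{"jaw":0,"az":-0.14},{"jaw":0,"az":-0.14},{"jaw":0}]'
python3 -c "
from workcell import env
from scipy.spatial.transform import Rotation as R
o=env.get_obs();print(R.from_quat(o['ee_rot']).as_matrix(),o['tcp_pos'],o['joint_positions'])"
```

```text
[[530.6, 267.9], [486.8, 262.8], [542.7, 78.1], [498.1, 74.8]] L 189.26564862677347 W 44.1255889088994 c [514.52440021 170.87871789] yaw -86.46193631300791
[[527.4, 267.8], [484.4, 264.1], [542.4, 80.1], [500.7, 76.5]] L 188.29454650562147 W 43.16485856976098 c [513.71573584 172.11618084] yaw -85.2339426928652
[[ 9.41826921e-01  3.36098215e-01 -2.00966884e-04]
 [ 3.36098274e-01 -9.41826687e-01  6.65089970e-04]
 [ 3.42595775e-05 -6.93944261e-04 -9.99999759e-01]] [ 201.64474553 -565.00060738  222.23960531] [-1.28469705e+00  9.13754772e-02  1.23110103e+00 -5.26382804e-06
  1.81981092e+00 -5.66731287e-02]schema error: expected keys jaw, dx, dy, dz, ax, ay, az
schema error: expected keys jaw, dx, dy, dz, ax, ay, az
```

```bash

python3 -m jog '[{"jaw":0,"dx":0,"dy":0,"dz":0,"ax":0,"ay":0,"az":-0.144},{"jaw":0,"dx":0,"dy":0,"dz":0,"ax":0,"ay":0,"az":-0.144},{"jaw":0,"dx":0,"dy":0,"dz":0,"ax":0,"ay":0,"az":-0.144},{"jaw":0,"dx":0,"dy":0,"dz":0,"ax":0,"ay":0,"az":-0.144},{"jaw":0,"dx":0,"dy":0,"dz":0,"ax":0,"ay":0,"az":-0.144}]' 10
python3 -m jog '[{"jaw":0,"dx":0,"dy":0,"dz":0,"ax":0,"ay":0,"az":-0.144},{"jaw":0,"dx":0,"dy":0,"dz":0,"ax":0,"ay":0,"az":-0.144},{"jaw":0,"dx":0,"dy":0,"dz":0,"ax":0,"ay":0,"az":-0.144},{"jaw":0,"dx":0,"dy":0,"dz":0,"ax":0,"ay":0,"az":-0.144},{"jaw":0,"dx":0,"dy":0,"dz":0,"ax":0,"ay":0,"az":0}]'
cat > st.py <<'E'
from workcell import env
from h import *
o=env.get_obs();M=R.from_quat(o['ee_rot']).as_matrix()
a=np.radians(-86.0);u=np.array([np.cos(a),np.sin(a)]);C=np.array([514.1,171.4])
S=C-78*u; p=o['tcp_pos']
print("t",o["time"],"tcp",p.round(1),"F",o['contact_force'].round(2),"toolx yaw",np.degrees(np.arctan2(M[1,0],M[0,0])).round(2),"z",M[:,2].round(4))
print("block frame along/across",((p[:2]-C)@u).round(1),((p[:2]-C)@[-u[1],u[0]]).round(1),"to start in tool xyz",(M.T@(np.array([*S,p[2]])-p)).round(1),"S",S,o['joint_positions'].round(2))
E
python3 st.py
```

```text
time: 0.8
tcp_pos: [201.7, -565.1, 222.6]
ee_rot: [0.861, 0.509, 0.0, -0.0]
contact_force: [-0.8, -0.2, -0.1]
grip_width: 0.586
finger_force: 0.0
time: 1.3
tcp_pos: [201.7, -565.1, 222.5]
ee_rot: [0.682, 0.731, 0.0, -0.0]
contact_force: [1.1, -0.8, 0.3]
grip_width: 0.126
finger_force: 0.0
t 1.3 tcp [ 201.7 -565.1  222.5] F [ 1.07 -0.79  0.29] toolx yaw 93.97 z [-0.e+00  2.e-04 -1.e+00]
block frame along/across 712.9 -363.1 to start in tool xyz [7.911e+02 3.626e+02 2.000e-01] S [508.65899505 249.20999592] [-1.28  0.09  1.23  0.    1.82 -1.35]
```

```bash

for i in 1 2 3 4; do python3 -m jog '[{"jaw":0,"dx":0.0395,"dy":0.0181,"dz":0,"ax":0,"ay":0,"az":0},{"jaw":0,"dx":0.0395,"dy":0.0181,"dz":0,"ax":0,"ay":0,"az":0},{"jaw":0,"dx":0.0395,"dy":0.0181,"dz":0,"ax":0,"ay":0,"az":0},{"jaw":0,"dx":0.0395,"dy":0.0181,"dz":0,"ax":0,"ay":0,"az":0},{"jaw":0,"dx":0.0395,"dy":0.0181,"dz":0,"ax":0,"ay":0,"az":0}]' | grep -E "tcp|force"; done
python3 -m jog '[{"jaw":0,"dx":0,"dy":0,"dz":0.03,"ax":0,"ay":0,"az":0},{"jaw":0,"dx":0,"dy":0,"dz":0.03,"ax":0,"ay":0,"az":0},{"jaw":0,"dx":0,"dy":0,"dz":0.03,"ax":0,"ay":0,"az":0},{"jaw":0,"dx":0,"dy":0,"dz":0.03,"ax":0,"ay":0,"az":0},{"jaw":0,"dx":0,"dy":0,"dz":0,"ax":0,"ay":0,"az":0}]'
python3 st.py; python3 - <<'E'
from workcell import env
from h import *
s=env.read_camera("scene");c=env.read_camera("top")
cv2.imwrite("pics/n1.png",np.hstack([cv2.resize(s["image"][200:350,180:330],(400,400),interpolation=2),cv2.resize(c["image"][190:290,130:230],(400,400),interpolation=2)])[:,:,::-1])
E
```

```text
tcp_pos: [278.8, -360.3, 222.6]
contact_force: [0.3, 0.8, 0.0]
finger_force: 0.0
tcp_pos: [355.6, -157.1, 222.9]
contact_force: [0.4, 0.1, -0.1]
finger_force: 0.0
tcp_pos: [432.5, 46.4, 222.9]
contact_force: [0.8, -0.5, 0.5]
finger_force: 0.0
tcp_pos: [509.5, 249.6, 222.7]
contact_force: [0.9, 0.5, -0.2]
finger_force: 0.0
time: 3.8
tcp_pos: [506.6, 246.7, 97.4]
ee_rot: [0.684, 0.73, -0.004, -0.002]
contact_force: [0.1, 0.3, -0.5]
grip_width: 0.004
finger_force: 0.0
t 3.8 tcp [506.6 246.7  97.4] F [ 0.11  0.26 -0.49] toolx yaw 93.7 z [-0.0083 -0.0035 -1.    ]
block frame along/across -75.6 -2.2 to start in tool xyz [ 2.4  2.2 -0. ] S [508.65899505 249.20999592] [ 0.39  0.01  1.53 -0.    1.6   0.33]
```

View pics/n1.png

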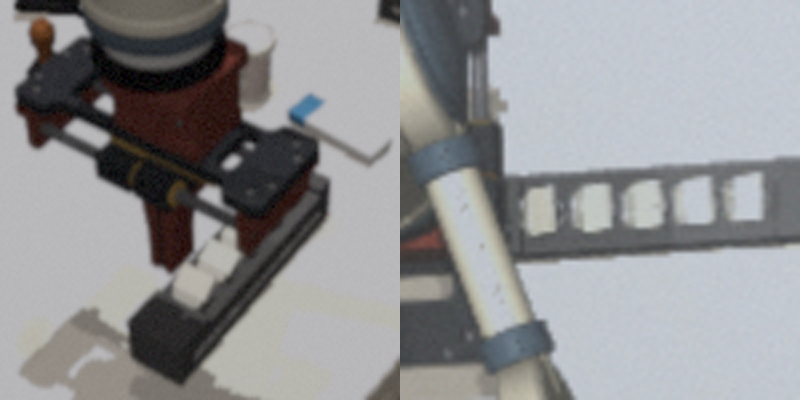

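The scene view shows the shut fingers above the block's near landing, with all lids still open. I'll check the finger tip against the TCP after settling.

```bash

python3 -m jog '[{"jaw":0,"dx":0,"dy":0,"dz":0.03,"ax":0,"ay":0,"az":0},{"jaw":0,"dx":0,"dy":0,"dz":0,"ax":0,"ay":0,"az":0},{"jaw":0,"dx":0,"dy":0,"dz":0,"ax":0,"ay":0,"az":0},{"jaw":0,"dx":0,"dy":0,"dz":0,"ax":0,"ay":0,"az":0},{"jaw":0,"dx":0,"dy":0,"dz":0,"ax":0,"ay":0,"az":0}]'
python3 st.py; python3 - <<'E'
from workcell import env
from h import *
s=env.read_camera("scene");p=env.get_obs()["tcp_pos"]
q=proj(s,p);print(q)
im=s["image"].copy();im=cv2.resize(im[230:350,190:310],(600,600),interpolation=2)
cv2.circle(im,tuple(int(v) for v in (q-[190,230])*5),4,(0,255,0),1)
cv2.imwrite("pics/n2.png",im[:,:,::-1])
E
```

```text
time: 4.4
tcp_pos: [510.0, 248.0, 74.7]
ee_rot: [0.683, 0.731, 0.001, 0.001]
contact_force: [-0.9, 0.1, -0.1]
grip_width: 0.005
finger_force: 0.0
t 4.4 tcp [510.  248.   74.7] F [-0.87  0.09 -0.12] toolx yaw 93.88 z [ 0.0027  0.0011 -1.    ]
block frame along/across -76.7 1.3 to start in tool xyz [ 1.3 -1.3 -0. ] S [508.65899505 249.20999592] [0.39 0.02 1.56 0.   1.55 0.32]
[242.16520773 306.08607197]
```

View pics/n2.png

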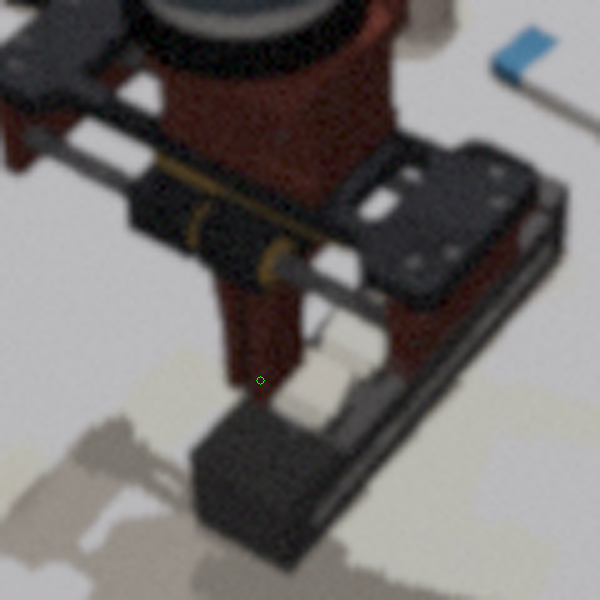

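The TCP projects onto the finger tips over the long landing, so the calibration agrees. Next I descend gently.

```bash

python3 -m jog '[{"jaw":0,"dx":0.001,"dy":0,"dz":0.009,"ax":0,"ay":0,"az":0},{"jaw":0,"dx":0,"dy":0,"dz":0.009,"ax":0,"ay":0,"az":0},{"jaw":0,"dx":0,"dy":0,"dz":0.006,"ax":0,"ay":0,"az":0},{"jaw":0,"dx":0,"dy":0,"dz":0,"ax":0,"ay":0,"az":0},{"jaw":0,"dx":0,"dy":0,"dz":0,"ax":0,"ay":0,"az":0}]'|grep -E "tcp|con"
for i in 1 2; do python3 -m jog '[{"jaw":0,"dx":0,"dy":0,"dz":0.001,"ax":0,"ay":0,"az":0},{"jaw":0,"dx":0,"dy":0,"dz":0.001,"ax":0,"ay":0,"az":0},{"jaw":0,"dx":0,"dy":0,"dz":0.001,"ax":0,"ay":0,"az":0},{"jaw":0,"dx":0,"dy":0,"dz":0,"ax":0,"ay":0,"az":0},{"jaw":0,"dx":0,"dy":0,"dz":0,"ax":0,"ay":0,"az":0}]'|grep -E "tcp|con"; done
python3 st.py
```

```text
tcp_pos: [508.9, 248.5, 48.1]
contact_force: [-0.1, -1.0, 0.2]
tcp_pos: [509.1, 248.7, 45.7]
contact_force: [0.4, -0.2, -0.0]
tcp_pos: [509.1, 248.7, 42.6]
contact_force: [0.6, 0.7, 0.1]
t 5.95 tcp [509.1 248.7  42.6] F [0.59 0.66 0.06] toolx yaw 93.9 z [-1.e-04 -0.e+00 -1.e+00]
block frame along/across -77.4 0.4 to start in tool xyz [ 0.6 -0.4  0. ] S [508.65899505 249.20999592] [0.39 0.04 1.6  0.   1.5  0.33]
```

```bash

for i in 1 2 3; do python3 -m jog '[{"jaw":0,"dx":0,"dy":0,"dz":0.0005,"ax":0,"ay":0,"az":0},{"jaw":0,"dx":0,"dy":0,"dz":0.0005,"ax":0,"ay":0,"az":0},{"jaw":0,"dx":0,"dy":0,"dz":0,"ax":0,"ay":0,"az":0},{"jaw":0,"dx":0,"dy":0,"dz":0,"ax":0,"ay":0,"az":0},{"jaw":0,"dx":0,"dy":0,"dz":0,"ax":0,"ay":0,"az":0}]'|grep -E "tcp|con"; done
python3 st.py
```

```text
tcp_pos: [509.1, 248.7, 41.7]
contact_force: [-0.5, -0.2, 0.0]
tcp_pos: [509.1, 248.7, 40.6]
contact_force: [-0.2, -0.0, 0.3]
tcp_pos: [509.2, 248.7, 40.3]
contact_force: [-2.6, -0.3, 5.1]
t 7.45 tcp [509.2 248.7  40.3] F [-2.55 -0.31  5.15] toolx yaw 93.9 z [ 4.e-04  2.e-04 -1.e+00]
block frame along/across -77.5 0.5 to start in tool xyz [ 0.5 -0.5 -0. ] S [508.65899505 249.20999592] [ 0.39  0.04  1.6  -0.    1.49  0.33]
```

Contact made at 5 N; I ease off slightly and start the stroke along -x of the tool.

```bash

python3 -m jog '[{"jaw":0,"dx":-0.001,"dy":0,"dz":-0.0002,"ax":0,"ay":0,"az":0},{"jaw":0,"dx":-0.002,"dy":0,"dz":0,"ax":0,"ay":0,"az":0},{"jaw":0,"dx":-0.0025,"dy":0,"dz":0,"ax":0,"ay":0,"az":0},{"jaw":0,"dx":-0.0025,"dy":0,"dz":0,"ax":0,"ay":0,"az":0},{"jaw":0,"dx":-0.0025,"dy":0,"dz":0,"ax":0,"ay":0,"az":0}]'|grep -E "tcp|con"
python3 -m jog '[{"jaw":0,"dx":-0.0025,"dy":0,"dz":0,"ax":0,"ay":0,"az":0},{"jaw":0,"dx":-0.0025,"dy":0,"dz":0,"ax":0,"ay":0,"az":0},{"jaw":0,"dx":-0.0025,"dy":0,"dz":0,"ax":0,"ay":0,"az":0},{"jaw":0,"dx":-0.0025,"dy":0,"dz":0,"ax":0,"ay":0,"az":0},{"jaw":0,"dx":-0.0025,"dy":0,"dz":0,"ax":0,"ay":0,"az":0}]'|grep -E "tcp|con"
python3 st.py
```

```text
tcp_pos: [510.1, 238.5, 40.3]
contact_force: [-0.5, 3.3, 5.0]
tcp_pos: [511.0, 225.8, 40.3]
contact_force: [-0.4, 2.5, 5.1]
t 8.45 tcp [511.  225.8  40.3] F [-0.44  2.53  5.12] toolx yaw 93.89 z [ 9.e-04  7.e-04 -1.e+00]
block frame along/across -54.4 0.7 to start in tool xyz [23.6 -0.7  0. ] S [508.65899505 249.20999592] [0.35 0.02 1.63 0.   1.49 0.29]
```

```bash

python3 -m jog '[{"jaw":0,"dx":-0.0025,"dy":0,"dz":-0.0002,"ax":0,"ay":0,"az":0},{"jaw":0,"dx":-0.0025,"dy":0,"dz":0,"ax":0,"ay":0,"az":0},{"jaw":0,"dx":-0.0025,"dy":0,"dz":0,"ax":0,"ay":0,"az":0},{"jaw":0,"dx":-0.0025,"dy":0,"dz":0,"ax":0,"ay":0,"az":0},{"jaw":0,"dx":-0.0025,"dy":0,"dz":0,"ax":0,"ay":0,"az":0}]'|grep -E "tcp|con"
python3 -m jog '[{"jaw":0,"dx":-0.0025,"dy":0,"dz":0,"ax":0,"ay":0,"az":0},{"jaw":0,"dx":-0.0025,"dy":0,"dz":0,"ax":0,"ay":0,"az":0},{"jaw":0,"dx":-0.0025,"dy":0,"dz":0,"ax":0,"ay":0,"az":0},{"jaw":0,"dx":-0.0025,"dy":0,"dz":0,"ax":0,"ay":0,"az":0},{"jaw":0,"dx":-0.0025,"dy":0,"dz":0,"ax":0,"ay":0,"az":0}]'|grep -E "tcp|con"
python3 st.py
```

```text
tcp_pos: [511.7, 213.2, 40.3]
contact_force: [0.3, 3.4, 5.1]
tcp_pos: [512.5, 200.7, 40.3]
contact_force: [-0.2, 2.8, 4.4]
t 9.45 tcp [512.5 200.7  40.3] F [-0.18  2.83  4.42] toolx yaw 93.89 z [ 4.e-04  4.e-04 -1.e+00]
block frame along/across -29.3 0.5 to start in tool xyz [48.7 -0.6  0. ] S [508.65899505 249.20999592] [ 0.31 -0.    1.65  0.    1.49  0.24]
```

```bash

python3 -m jog '[{"jaw":0,"dx":-0.0025,"dy":0,"dz":-0.0001,"ax":0,"ay":0,"az":0},{"jaw":0,"dx":-0.0025,"dy":0,"dz":0,"ax":0,"ay":0,"az":0},{"jaw":0,"dx":-0.0025,"dy":0,"dz":0,"ax":0,"ay":0,"az":0},{"jaw":0,"dx":-0.0025,"dy":0,"dz":0,"ax":0,"ay":0,"az":0},{"jaw":0,"dx":-0.0025,"dy":0,"dz":0,"ax":0,"ay":0,"az":0}]'|grep -E "tcp|con"
python3 -m jog '[{"jaw":0,"dx":-0.0025,"dy":0,"dz":0,"ax":0,"ay":0,"az":0},{"jaw":0,"dx":-0.0025,"dy":0,"dz":0,"ax":0,"ay":0,"az":0},{"jaw":0,"dx":-0.0025,"dy":0,"dz":0,"ax":0,"ay":0,"az":0},{"jaw":0,"dx":-0.0025,"dy":0,"dz":0,"ax":0,"ay":0,"az":0},{"jaw":0,"dx":-0.0025,"dy":0,"dz":0,"ax":0,"ay":0,"az":0}]'|grep -E "tcp|con"
python3 st.py;  python3 - <<'E'
from workcell import env
from h import *
s=env.read_camera("scene");c=env.read_camera("top")
cv2.imwrite("pics/n3.png",np.hstack([cv2.resize(s["image"][230:350,200:320],(400,400),interpolation=2),cv2.resize(c["image"][190:290,140:240],(400,400),interpolation=2)])[:,:,::-1])
E
```

```text
tcp_pos: [513.3, 188.2, 40.3]
contact_force: [0.9, 2.2, 5.6]
tcp_pos: [514.1, 175.7, 40.3]
contact_force: [-0.8, 2.5, 5.2]
t 10.45 tcp [514.1 175.7  40.3] F [-0.78  2.54  5.2 ] toolx yaw 93.9 z [ 3.e-04  3.e-04 -1.e+00]
block frame along/across -4.3 0.4 to start in tool xyz [73.7 -0.5  0. ] S [508.65899505 249.20999592] [ 0.27 -0.02  1.67  0.    1.49  0.2 ]
```

View pics/n3.png

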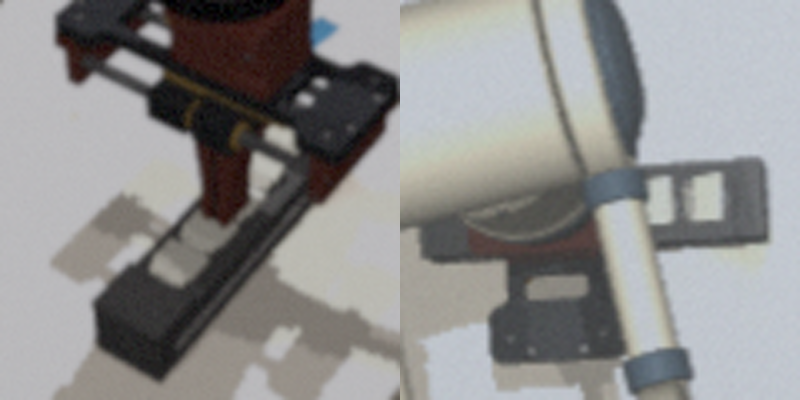

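Lids behind the fingers (left panel around (180,250)) lie flat and the block's free end hasn't moved (right panel edge at about x=767). I continue the stroke.

```bash

python3 -m jog '[{"jaw":0,"dx":-0.0025,"dy":0,"dz":-0.0002,"ax":0,"ay":0,"az":0},{"jaw":0,"dx":-0.0025,"dy":0,"dz":0,"ax":0,"ay":0,"az":0},{"jaw":0,"dx":-0.0025,"dy":0,"dz":0,"ax":0,"ay":0,"az":0},{"jaw":0,"dx":-0.0025,"dy":0,"dz":0,"ax":0,"ay":0,"az":0},{"jaw":0,"dx":-0.0025,"dy":0,"dz":0,"ax":0,"ay":0,"az":0}]'|grep -E "tcp|con"
python3 -m jog '[{"jaw":0,"dx":-0.0025,"dy":0,"dz":0,"ax":0,"ay":0,"az":0},{"jaw":0,"dx":-0.0025,"dy":0,"dz":0,"ax":0,"ay":0,"az":0},{"jaw":0,"dx":-0.0025,"dy":0,"dz":0,"ax":0,"ay":0,"az":0},{"jaw":0,"dx":-0.0025,"dy":0,"dz":0,"ax":0,"ay":0,"az":0},{"jaw":0,"dx":-0.0025,"dy":0,"dz":0,"ax":0,"ay":0,"az":0}]'|grep -E "tcp|con"
python3 st.py
```

```text
tcp_pos: [514.9, 163.1, 40.3]
contact_force: [-0.7, 1.5, 5.4]
tcp_pos: [515.7, 150.6, 40.3]
contact_force: [-0.6, 1.2, 3.8]
t 11.55 tcp [515.7 150.6  40.3] F [-0.6   1.23  3.81] toolx yaw 93.9 z [-1.e-04 -2.e-04 -1.e+00]
block frame along/across 20.8 0.2 to start in tool xyz [98.8 -0.4 -0. ] S [508.65899505 249.20999592] [ 0.22 -0.04  1.68 -0.    1.49  0.15]
```

```bash

python3 -m jog '[{"jaw":0,"dx":-0.0025,"dy":0,"dz":-0.0001,"ax":0,"ay":0,"az":0},{"jaw":0,"dx":-0.0025,"dy":0,"dz":0,"ax":0,"ay":0,"az":0},{"jaw":0,"dx":-0.0025,"dy":0,"dz":0,"ax":0,"ay":0,"az":0},{"jaw":0,"dx":-0.0025,"dy":0,"dz":0,"ax":0,"ay":0,"az":0},{"jaw":0,"dx":-0.0025,"dy":0,"dz":0,"ax":0,"ay":0,"az":0}]'|grep -E "tcp|con"
python3 -m jog '[{"jaw":0,"dx":-0.0025,"dy":0,"dz":0,"ax":0,"ay":0,"az":0},{"jaw":0,"dx":-0.0025,"dy":0,"dz":0,"ax":0,"ay":0,"az":0},{"jaw":0,"dx":-0.0025,"dy":0,"dz":0,"ax":0,"ay":0,"az":0},{"jaw":0,"dx":-0.0025,"dy":0,"dz":0,"ax":0,"ay":0,"az":0},{"jaw":0,"dx":-0.0025,"dy":0,"dz":0,"ax":0,"ay":0,"az":0}]'|grep -E "tcp|con"
python3 st.py
```

```text
tcp_pos: [516.6, 138.1, 40.3]
contact_force: [-1.0, 0.8, 3.7]
tcp_pos: [517.4, 125.8, 40.3]
contact_force: [-0.5, 2.3, 2.3]
t 12.55 tcp [517.4 125.8  40.3] F [-0.52  2.29  2.3 ] toolx yaw 93.9 z [-2.e-04  1.e-04 -1.e+00]
block frame along/across 45.7 0.1 to start in tool xyz [123.7  -0.3   0. ] S [508.65899505 249.20999592] [ 0.17 -0.05  1.7   0.    1.49  0.11]
```

```bash

python3 -m jog '[{"jaw":0,"dx":-0.0025,"dy":0,"dz":0.0002,"ax":0,"ay":0,"az":0},{"jaw":0,"dx":-0.0025,"dy":0,"dz":0,"ax":0,"ay":0,"az":0},{"jaw":0,"dx":-0.0025,"dy":0,"dz":0,"ax":0,"ay":0,"az":0},{"jaw":0,"dx":-0.0025,"dy":0,"dz":0,"ax":0,"ay":0,"az":0},{"jaw":0,"dx":-0.0025,"dy":0,"dz":0,"ax":0,"ay":0,"az":0}]'|grep -E "tcp|con"
python3 -m jog '[{"jaw":0,"dx":-0.0025,"dy":0,"dz":0,"ax":0,"ay":0,"az":0},{"jaw":0,"dx":-0.0025,"dy":0,"dz":0,"ax":0,"ay":0,"az":0},{"jaw":0,"dx":-0.0025,"dy":0,"dz":0,"ax":0,"ay":0,"az":0},{"jaw":0,"dx":-0.0025,"dy":0,"dz":0,"ax":0,"ay":0,"az":0},{"jaw":0,"dx":-0.0025,"dy":0,"dz":0,"ax":0,"ay":0,"az":0}]'|grep -E "tcp|con"
python3 st.py
```

```text
tcp_pos: [518.4, 113.3, 40.3]
contact_force: [0.2, 1.9, 3.9]
tcp_pos: [519.2, 100.8, 40.3]
contact_force: [-1.5, 1.7, 4.3]
t 13.55 tcp [519.2 100.8  40.3] F [-1.48  1.67  4.33] toolx yaw 93.9 z [ 1.e-04  1.e-04 -1.e+00]
block frame along/across 70.7 0.2 to start in tool xyz [148.7  -0.4   0. ] S [508.65899505 249.20999592] [ 0.13 -0.06  1.71  0.    1.49  0.06]
```

```bash

python3 -m jog '[{"jaw":0,"dx":-0.0025,"dy":0,"dz":0,"ax":0,"ay":0,"az":0},{"jaw":0,"dx":-0.0025,"dy":0,"dz":0,"ax":0,"ay":0,"az":0},{"jaw":0,"dx":-0.0025,"dy":0,"dz":0,"ax":0,"ay":0,"az":0},{"jaw":0,"dx":-0.0025,"dy":0,"dz":0,"ax":0,"ay":0,"az":0},{"jaw":0,"dx":-0.0025,"dy":0,"dz":0,"ax":0,"ay":0,"az":0}]'|grep -E "tcp|con"
python3 -m jog '[{"jaw":0,"dx":-0.0025,"dy":0,"dz":0,"ax":0,"ay":0,"az":0},{"jaw":0,"dx":-0.0025,"dy":0,"dz":0,"ax":0,"ay":0,"az":0},{"jaw":0,"dx":0,"dy":0,"dz":0,"ax":0,"ay":0,"az":0},{"jaw":0,"dx":0,"dy":0,"dz":0,"ax":0,"ay":0,"az":0},{"jaw":0,"dx":0,"dy":0,"dz":-0.001,"ax":0,"ay":0,"az":0}]'|grep -E "tcp|con"
python3 -m jog '[{"jaw":0,"dx":0,"dy":0,"dz":-0.005,"ax":0,"ay":0,"az":0},{"jaw":0,"dx":0,"dy":0,"dz":-0.015,"ax":0,"ay":0,"az":0},{"jaw":0,"dx":0,"dy":0,"dz":-0.03,"ax":0,"ay":0,"az":0},{"jaw":0,"dx":0,"dy":0,"dz":-0.04,"ax":0,"ay":0,"az":0},{"jaw":0,"dx":0,"dy":0,"dz":-0.04,"ax":0,"ay":0,"az":0}]'|grep -E "tcp|con"
python3 -m jog '[{"jaw":0,"dx":0,"dy":0,"dz":-0.04,"ax":0,"ay":0,"az":0},{"jaw":0,"dx":-0.04,"dy":0,"dz":0,"ax":0,"ay":0,"az":0},{"jaw":0,"dx":-0.04,"dy":0,"dz":0,"ax":0,"ay":0,"az":0},{"jaw":0,"dx":-0.04,"dy":0,"dz":0,"ax":0,"ay":0,"az":0},{"jaw":0,"dx":-0.04,"dy":0,"dz":0,"ax":0,"ay":0,"az":0}]'|grep -E "tcp|con"
python3 -m jog '[{"jaw":0,"dx":-0.04,"dy":0,"dz":0,"ax":0,"ay":0,"az":0},{"jaw":0,"dx":-0.04,"dy":0,"dz":0,"ax":0,"ay":0,"az":0},{"jaw":0,"dx":-0.03,"dy":0,"dz":0,"ax":0,"ay":0,"az":0},{"jaw":0,"dx":0,"dy":0,"dz":0,"ax":0,"ay":0,"az":0},{"jaw":0,"dx":0,"dy":0,"dz":0,"ax":0,"ay":0,"az":0}]'|grep -E "tcp|con"
python3 st.py;  python3 - <<'E'
from workcell import env
from h import *
s=env.read_camera("scene");c=env.read_camera("top")
cv2.imwrite("pics/n4.png",np.hstack([cv2.resize(s["image"][230:350,200:320],(400,400),interpolation=2),cv2.resize(c["image"][190:290,140:240],(400,400),interpolation=2)])[:,:,::-1])
E
```

```text
tcp_pos: [520.1, 88.4, 40.3]
contact_force: [-0.0, 2.6, 4.8]
tcp_pos: [519.9, 82.9, 40.5]
contact_force: [0.1, 0.5, -0.5]
tcp_pos: [519.8, 83.3, 173.1]
contact_force: [1.4, 0.9, -0.3]
tcp_pos: [531.0, -77.6, 212.4]
contact_force: [0.4, 0.4, 0.2]
tcp_pos: [538.5, -186.1, 211.7]
contact_force: [0.2, -0.2, -0.5]
t 16.05 tcp [ 538.5 -186.1  211.7] F [ 0.21 -0.19 -0.54] toolx yaw 93.82 z [-1.e-04  4.e-04 -1.e+00]
block frame along/across 358.3 -0.6 to start in tool xyz [ 4.363e+02 -8.000e-01  2.000e-01] S [508.65899505 249.20999592] [-0.39  0.01  1.34  0.    1.8  -0.46]
```

View pics/n4.png

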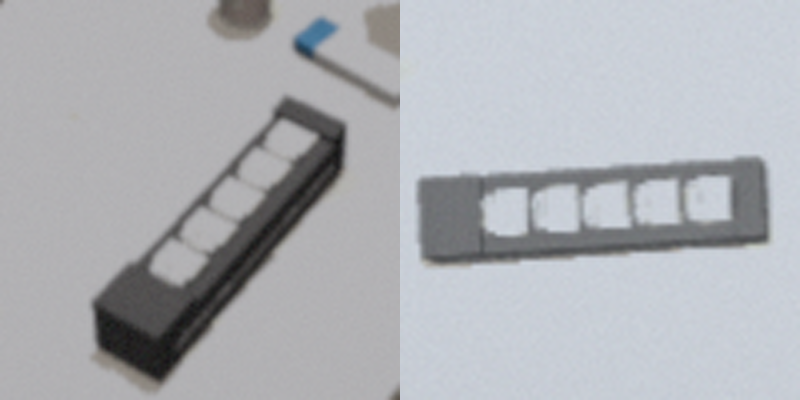

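All five lids lie flat, at x ≈ 505–708 in the right panel, and the block is where it was. The arm is clear of everything, so I'm handing in.

```bash
python3 -c "
from workcell import env
print(env.sign_off())"
```

```text
the job is handed in; nothing more can be done
None
```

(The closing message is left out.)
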